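# Square the setting block into the locating corner

## Task

Push the steel setting block along the bench with the tips or outsides of the fingers until it sits square in the locating corner: one long side flush against the long strip and one short end flush against the short strip. Only push it: do not grip, lift or tip it, and leave the ring, the tub and the red-capped pot where they stand. Finish with the fingers clear of everything.

Things in the scene. Friction and masses are not known exactly. Their poses are not given: they have to be found in the camera images.
- setting_block: The setting block: a loose plain steel block with holes in its top, 40 (its x) x 50 (its y) x 25 (z, high) mm, about 0.3 kg, lying on the bench in front of the long strip. Origin: centre of its underside. Its start heading is within 0.4 rad of the corner's, so that a 50 mm side already faces the long strip roughly.
- locating_corner: Locating corner: two steel strips fixed to the bench in an L, each 22 mm wide, 14 mm high. Origin: inner corner, at bench height. Long strip: on the side away from the robot; inner face is this body's plane x = 0, looking to -x, y = 0 to -218 mm. Short strip: at the left; inner face is plane y = 0, looking to -y, x = -4 to -90 mm (4 mm gap in the corner). It cannot be moved by pushing.
- block_home (a point): Where the block's origin lies when it is home: on the bench, 20 mm from the long strip's inner face and 25 mm from the short strip's (x = -20, y = -25 mm in the corner's frame). Axes as the corner's; the block's x axis then lies along this x, either way round.
- setting_ring: Bystander: a loose steel setting ring with a black band on top, 52 mm across, 16 mm high; origin: centre of its underside. Leave it alone.
- putty_tub: Bystander: a loose round putty tub with a screw lid, 67 mm across, 48 mm high; origin: centre of its underside. Leave it alone.
- red_cap_pot: Bystander: a loose sample pot with a red cap, 49 mm across, 52 mm high; origin: centre of its underside. Leave it alone.
Not all that is in view belongs to the job. What is meant by the setting_block is not blue, and is the larger of those in its own colour.

How it is judged:
By the outcome, as a careful person would: the job done as asked, in the order asked, and still so for the second after the job is handed in, with the robot touching nothing.
It also fails if it takes over 64 s, if anything falls off the work surface, if the arm or the gripper's body presses on something with over 40 N, if the wrist force passes 120 N, or if a joint passes its speed limit or range.

## Robot

A 7-joint arm with a two-finger parallel gripper is mounted at the origin on a cart in front of the work surface, level with it; the furniture and walls round the work are solid. World frame = base frame: x ahead of the robot, y to its left, z up, the work surface at z = 0. Lengths are in m, angles in rad, forces in N, time in s.
With the tool pointing down it reaches from about 0.4 to 0.85 m from the base axis. Payload 4.5 kg.
Tool frame: the origin (TCP) lies midway between the tips of the shut fingers; the grasp point (between the pads) lies 19 mm behind it; z points along the fingers, x is the direction in which the jaws open and shut, and the axes are right-handed (so a half turn about z gives the same grasp; the last joint's range is limited). The gripper opens to 88 mm and grips with 3 to 60 N. Pads are 18 mm wide; open, the fingers measure 123 mm over their backs; the gripper's body (75 mm by 187 mm) begins 45 mm behind the grasp point.
Start: joints at [-1.293, 0.689, -0.195, 1.565, 0.157, 0.902, -0.215], TCP at [0.151, 0.607, 0.239] pointing down, gripper open.
Joint ranges: [-3.01, 3.01], [-0.46, 2.08], [-1.47, 1.51], [0.13, 2.56], [-1, 4.14], [0.04, 2.09], [-2.66, 2.66]. Speed limits (rad/s): [2.57, 2.57, 3.14, 3.14, 3.14, 3.14, 3.14].

## Interface

Orientations are given as a unit quaternion [x, y, z, w].
In Python, from plant import r gives the robot as it stands. The module is installed in compiled form; this text tells all that it offers.
- The arm moves only by the tool play_rows, never from a script. Its argument "increments" is a list of rows, each a list of 7 numbers: the opening, from 0 (shut) to 1 (fully open), then the shift along the tool's x, y, z in mm, then the turn, a rotation vector about the tool's x, y, z in rad. In form: [[hand, dx, dy, dz, wx, wy, wz], ...]. A call has exactly 8 rows; each row shifts and turns the pose as measured when the row begins, along the tool's axes as they then stand; what a row does not reach is not made up. A row lasts 1/8 s, in which the tool goes at most 62.5 mm and 10.7 degrees, less where a joint would pass 70% of its speed; a pose out of reach is approached as far as the arm can. A call is refused whole if a number of a shift passes 62.5 or a number of a turn 0.188, either way. A call with a gripper value outside its range is refused whole. The fingers move at their own pace and stop on an object; "grip_force" is the grip in N (left out, the last holds). Time passes only in rows, so rows that do not move let the fingers close, or fill a call up. It gives the time, the measured TCP pose, the force and the opening at its end, in the units of the state.
- r.get_state(): the state, without advancing time (a new reading comes with each control period).
- r.snapshot(name): name is "scene" or "top" or "wrist"; returns the picture (480x640x3 uint8, red, green, blue); there is no depth.
- r.get_calibration(name): a dict with "fx", "fy", "cx", "cy" (pixels), "R" (3x3) and "t" (3): a world point X has camera coordinates R X + t. Camera axes: x right, y down, z forward; pixel columns grow to the right and rows downward; lengths in m; the calibration is good to about 2 mm. A picture is of the moment at which its call begins: read the wrist's pose just before it. get_calibration takes no time and is no camera call; for the wrist camera it gives the pose at the moment of the call.
- r.finish_job(): hands the job in, once; it reports no verdict.
The state is a dict: "clock": time; "q": joint angles; "qd": joint speeds; "joint_torque": joint torques, N m; "tool_pos": TCP position; "eef_rot": TCP orientation; "contact_force": force on the tool from outside, world axes, zero at the start; "moment": the same for the moment, N m; "opening": opening from 0.0 (shut) to 1.0 (fully open).
Only numpy, scipy, OpenCV 4.12 (cv2) and the standard library are available. Lean on these libraries where they do the work, as an engineer would, in place of code of your own. Each camera call takes 0.05 s, during which the arm holds its last target.

## Working session

There is one attempt and no reset: what is moved stays moved. The work goes in short steps, Python scripts to look and compute and a tool call to move; the robot and the scene stay as the last step left them, time stands still between calls to the robot, and variables do not carry over. Pictures are saved under pics/ and viewed, and the job is handed in when it is done.

Besides the shell and the picture viewer there is one more tool, called after "Emit:" as name(argument=value, ...), one argument or row to a line, values as JSON. play_rows: Moves the arm, as the interface text tells. Its arguments: {"type":"object","properties":{"increments":{"type":"array"},"grip_force":{"type":"number"}},"required":["increments"]}

```bash
mkdir -p pics
python3 - <<'E'
from plant import r
import cv2
s=r.get_state(); print(s)
for n in("scene","top"):
    cv2.imwrite(f"pics/{n}0.png",r.snapshot(n)[:,:,::-1]); c=r.get_calibration(n); print(n,c)
E
```

```text
{'clock': 0.0, 'q': array([-1.29320518,  0.69000068, -0.19452281,  1.56634375,  0.15728716,
        0.90251107, -0.21511467]), 'qd': array([ 0.00088424,  0.00010478, -0.00090577,  0.00089913,  0.00053122,
       -0.00065735, -0.00063042]), 'joint_torque': array([ 2.19726981e-04, -5.27559686e+01, -1.26671042e+00, -1.53431958e+01,
       -5.25825389e-02,  6.62187027e-03,  1.73684712e-04]), 'tool_pos': array([0.15075134, 0.60588621, 0.23789992]), 'eef_rot': array([ 7.87818441e-01,  6.15906834e-01, -6.98672412e-04,  6.22686510e-04]), 'contact_force': array([-0.28490962,  0.61712745, -0.34966143]), 'moment': array([0.05421959, 0.03236357, 0.03332323]), 'opening': 1.0045783714642746}
scene {'fx': 474.93164915760786, 'fy': 474.93164915760786, 'cx': 324.2037979402779, 'cy': 236.34465539444955, 'R': array([[-0.87161491, -0.48997684, -0.0144967 ],
       [-0.35720212,  0.65512051, -0.66575052],
       [ 0.33569942, -0.57509983, -0.74603357]]), 't': array([0.44089755, 0.23694259, 0.69577076])}
top {'fx': 561.3941627800748, 'fy': 561.3941627800748, 'cx': 315.0528511730569, 'cy': 234.2593927312104, 'R': array([[-0.02518933, -0.99964927, -0.00817564],
       [-0.99124255,  0.0260363 , -0.12946162],
       [ 0.12962907,  0.004843  , -0.99155073]]), 't': array([-0.02052919,  0.5392689 ,  0.96301581])}
```

View pics/top0.png

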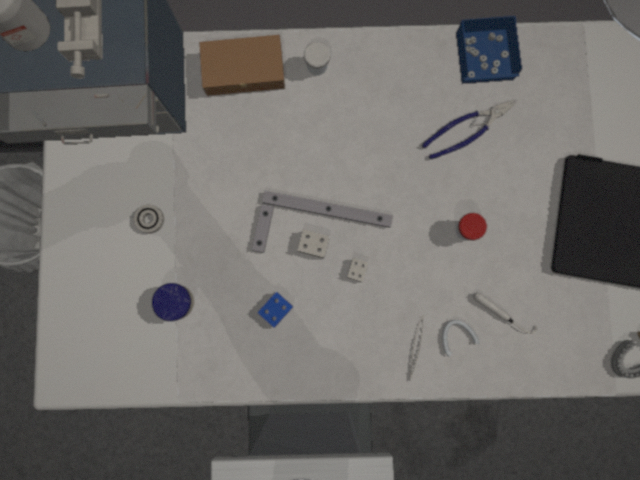

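View pics/scene0.png

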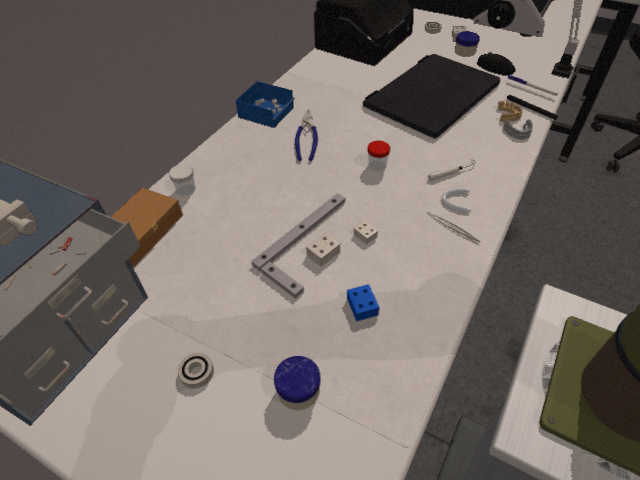

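```bash
cat > h.py <<'E'
import numpy as np,cv2
def w(c,u,v,z):
    d=np.array([(u-c['cx'])/c['fx'],(v-c['cy'])/c['fy'],1.]);R=np.array(c['R']);t=np.array(c['t'])
    o=-R.T@t; d=R.T@d; return (o+d*(z-o[2])/d[2])[:2]
def p(c,X):
    q=np.array(c['R'])@np.array(X)+c['t']; return np.array([c['fx']*q[0]/q[2]+c['cx'],c['fy']*q[1]/q[2]+c['cy']])
E
python3 - <<'E'
import cv2
a=cv2.imread('pics/top0.png')[180:300,240:400]; cv2.imwrite('pics/top0z.png',cv2.resize(a,None,fx=5,fy=5,interpolation=cv2.INTER_CUBIC))
a=cv2.imread('pics/scene0.png')[185:305,240:400]; cv2.imwrite('pics/scene0z.png',cv2.resize(a,None,fx=5,fy=5,interpolation=cv2.INTER_CUBIC))
E
```

```text
(no output)
```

View pics/top0z.png

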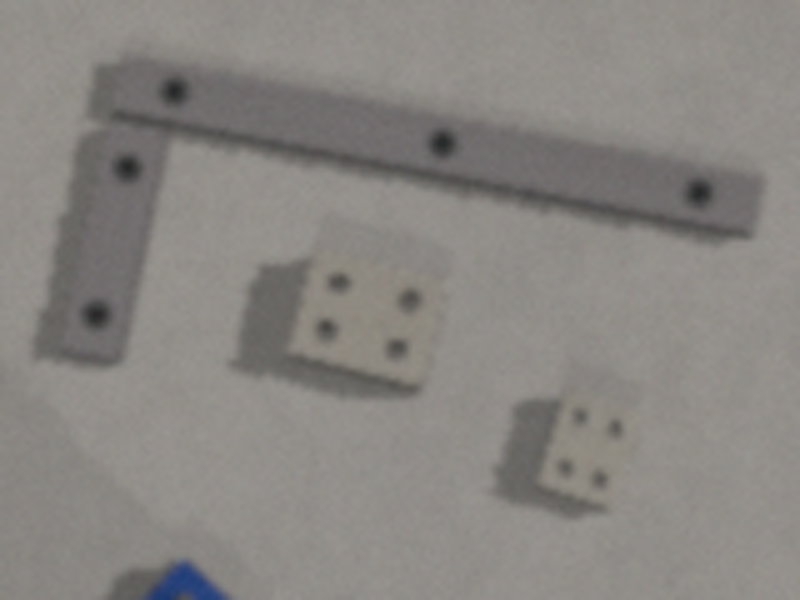

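View pics/scene0z.png

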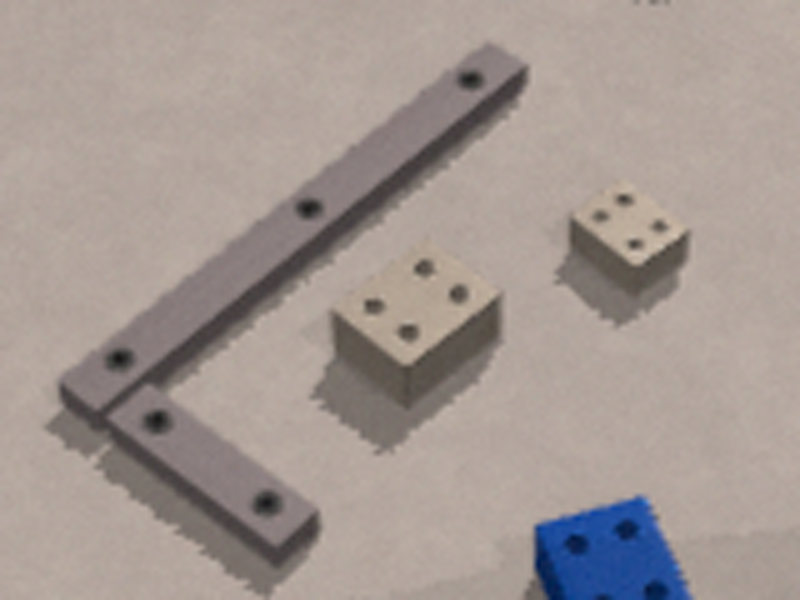

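```bash
cat > fit.py <<'E'
import numpy as np
from scipy.optimize import least_squares
from plant import r
from h import *
ct,cs=r.get_calibration('top'),r.get_calibration('scene')
def px(L,o): return [((240+(x+.5)/5-.5),(o+(y+.5)/5-.5)) for x,y in L]
# corner
mod=np.array([[0,22,14],[0,-218,14],[22,-218,14],[22,22,14],[-90,0,14],[-90,22,14],[-4,22,14]])/1e3
T=px([(115,110),(750,233),(763,178),(122,58),(122,356),(58,348),(88,130)],180)
S=px([(100,408),(527,68),(490,42),(62,385),(318,515),(278,550),(108,408)],185)
def res(pr,mod,T,S,off,flat=True):
    c,s=np.cos(pr[2]),np.sin(pr[2]); out=[]
    for m,t,q in zip(mod,T,S):
        X=[pr[0]+c*m[0]-s*m[1],pr[1]+s*m[0]+c*m[1],m[2]]
        if t is not None: out.append(p(ct,X)-t)
        if q is not None: out.append(p(cs,X)-q)
    out=np.array(out); return out.ravel() if flat else out
for name,m,t,s in [("corner",mod,T,S)]:
    for tt,ss in [(t,s),(t,[None]*9),([None]*9,s)]:
        f=least_squares(res,[.55,0,0],args=(m,tt,ss,0)); print(name,f.x,np.sqrt(np.mean(f.fun**2)))
hx,hy=.0,.0
bm=np.array([[-20,25,25],[20,25,25],[20,-25,25],[-20,-25,25]])/1e3
bt=px([(290,355),(312,250),(447,278),(420,386)],180); bs=px([(408,365),(335,312),(428,243),(500,293)],185)
for tt,ss in [(bt,bs),(bt,[None]*4),([None]*4,bs)]:
    f=least_squares(res,[.5,0,0],args=(bm,tt,ss,0)); print('block',f.x,np.sqrt(np.mean(f.fun**2)))
z=lambda L,o:np.mean(px(L,o),axis=0)
print('holes top',w(ct,*z([(338,282),(410,299),(326,330),(397,348)],180),.025),'scene',w(cs,*z([(425,268),(458,293),(374,306),(408,332)],185),.025))
print('small top',w(ct,*z([(579,416),(615,428),(565,467),(599,480)],180),.015),'scene',w(cs,*z([(624,200),(600,216),(660,226),(635,244)],185),.015))
E
python3 fit.py
```

```text
corner [ 0.59846822  0.042427   -0.21873838] 1.1604673226602735
corner [ 0.59882082  0.04181448 -0.2159299 ] 1.262597935579299
corner [ 0.59778791  0.04345811 -0.22290895] 0.8783274338003256
block [ 0.52368591 -0.02911742 -0.2553848 ] 0.8307308658322872
block [ 0.52413625 -0.0303459  -0.24778751] 0.36091835872143097
block [ 0.52271296 -0.02698263 -0.26603947] 0.696342516864773
holes top [ 0.52497576 -0.03055779] scene [ 0.52385296 -0.02772793]
small top [ 0.47592866 -0.10899246] scene [ 0.47604799 -0.10856887]
```

```bash
cat > fit2.py <<'E'
from fit import *
print('----')
for c,L,o in [(ct,[(175,91),(442,143),(699,192),(127,167),(96,315),(115,110),(750,233)],180),(cs,[(119,358),(308,208),(470,79),(157,421),(267,503),(100,408),(527,68)],185)]:
    W=np.array([w(c,*q,.014) for q in px(L,o)])
    a=lambda d:np.arctan2(-d[0],d[1])  
    # +y axis direction of corner = from right to left
    for i,j in[(2,0),(6,5)]:
        d=W[i]-W[j]; d=-d; print('heading',np.arctan2(-d[0],d[1]),np.linalg.norm(d))
    d=W[3]-W[4]; print('short heading',np.arctan2(d[1],d[0]),np.linalg.norm(d))
    f=-.2187;R=np.array([[np.cos(f),-np.sin(f)],[np.sin(f),np.cos(f)]])
    print((W@R*1e3).round(1))
print((np.array([.59847,.04243])@R*1e3))
E
python3 fit2.py|sed '1,/----/d'
```

```text
heading -0.21987231396503176 0.1949441767491977
heading -0.2204415881411952 0.2359515538321429
short heading -0.21809432222913008 0.05541273741442915
[[587.8 169.7]
 [587.5  70. ]
 [587.6 -25.3]
 [556.8 181.2]
 [501.4 181.2]
 [576.7 189.8]
 [576.2 -46.1]]
heading -0.22079989582902043 0.19433049282992806
heading -0.22658497620378737 0.23482642667558923
short heading -0.21472242506167363 0.054688471927639745
[[586.8 172. ]
 [586.5  72.4]
 [586.4 -22.4]
 [555.3 183. ]
 [500.6 182.8]
 [575.  192.4]
 [573.1 -42.4]]
[575.00899241 171.26384454]
```

Emit:
play_rows(
  increments=[
    [0, -30, 25, 0, 0, 0, -0.025],
    [0, -42, 36, 0, 0, 0, 0],
    [0, -42, 36, 0, 0, 0, 0],
    [0, -42, 36, 0, 0, 0, 0],
    [0, -42, 36, 0, 0, 0, 0],
    [0, -42, 36, 0, 0, 0, 0],
    [0, -42, 36, 0, 0, 0, 0],
    [0, -42, 36, 0, 0, 0, 0],
  ],
  grip_force=20,
)

```text
clock: 1.1
tool_pos: [0.3536, 0.2217, 0.2354]
eef_rot: [0.777, 0.629, -0.001, -0.0]
contact_force: [0.4, 0.4, -0.5]
opening: 0.118
```

```bash
cat > st.py <<'E'
import numpy as np
from plant import r
from scipy.spatial.transform import Rotation as Ro
s=r.get_state(); f=-.2187
R=np.array([[np.cos(f),-np.sin(f)],[np.sin(f),np.cos(f)]])
M=Ro.from_quat(s['eef_rot']).as_matrix()
print('t',s['clock'],'XY\'',(s['tool_pos'][:2]@R*1e3).round(1),'z',round(s['tool_pos'][2]*1e3,1),'F\'',(s['contact_force'][:2]@R).round(1),s['contact_force'][2].round(1),'op',round(s['opening'],3))
print('toolx ang rel corner y',(np.arctan2(M[1,0],M[0,0])-(f+np.pi/2)).round(4),'tilt zaxis',M[:,2].round(4))
E
python3 st.py
```

```text
t 1.1 XY' [297.  293.2] z 235.4 F' [0.3 0.5] -0.5 op 0.118
toolx ang rel corner y 0.0095 tilt zaxis [-0.0026 -0.0012 -1.    ]
```

Emit:
play_rows(
  increments=[
    [0, -35, 30, 0, 0, 0, 0.01],
    [0, -35, 30, 0, 0, 0, 0],
    [0, -35, 30, 0, 0, 0, 0],
    [0, -35, 30, 20, 0, 0, 0],
    [0, -35, 30, 25, 0, 0, 0],
    [0, -25, 20, 30, 0, 0, 0],
    [0, 0, 0, 30, 0, 0, 0],
    [0, 0, 0, 0, 0, 0, 0],
  ],
)

```text
clock: 2.1
tool_pos: [0.4815, -0.0244, 0.127]
eef_rot: [0.783, 0.621, -0.001, 0.001]
contact_force: [-0.3, -0.0, -0.5]
opening: 0.006
```

```bash
python3 st.py;python3 - <<'E'
from plant import r
import cv2
for n in("scene","top","wrist"):
    cv2.imwrite(f"pics/{n}1.png",r.snapshot(n)[:,:,::-1])
E
```

```text
t 2.1 XY' [475.3  80.7] z 127.0 F' [-0.3 -0.1] -0.5 op 0.006
toolx ang rel corner y -0.011 tilt zaxis [-1.0e-04 -2.5e-03 -1.0e+00]
```

View pics/scene1.png

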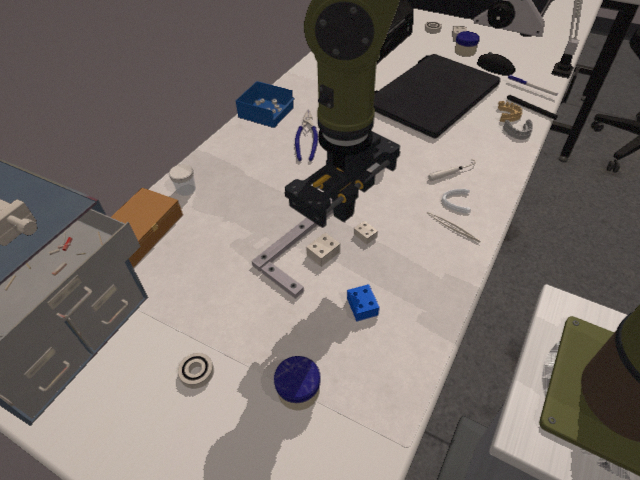

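View pics/wrist1.png

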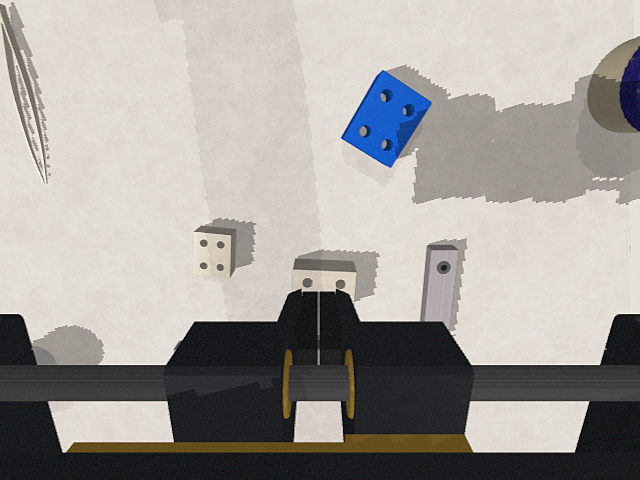

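Run:
```python
from plant import r
from h import *
f=-.2187
R=np.array([[np.cos(f),-np.sin(f)],[np.sin(f),np.cos(f)]])
c=r.get_calibration('wrist');s=r.get_state()
print(p(c,s['tool_pos']),p(r.get_calibration('scene'),s['tool_pos']))
for u,v,z in[(293,270,.025),(356,272,.025),(296,259,0),(356,261,0),(307,283,.025),(340,284,.025),(425,246,.014),(456,249,.014)]: print((w(c,u,v,z)@R*1e3).round(1))
```

```text
[321.82287664 311.81175522] [342.18638216 213.48757519]
[498.5  60.3]
[500.6 109. ]
[498.8  61.1]
[501.  111.6]
[509.5  70.9]
[510.6  96.7]
[483.5 164.1]
[486.2 188.8]
```

Emit:
play_rows(
  increments=[
    [0, 4, 0, 30, 0, 0, -0.008],
    [0, 0, 0, 30, 0, 0, 0],
    [0, 0, 0, 30, 0, 0, 0],
    [0, 0, 0, 14, 0, 0, 0],
    [0, 0, 0, 5, 0, 0, 0],
    [0, 0, 0, 0, 0, 0, 0],
    [0, 0, 0, 0, 0, 0, 0],
    [0, 0, 0, 0, 0, 0, 0],
  ],
)

```text
clock: 3.25
tool_pos: [0.4929, -0.016, 0.0269]
eef_rot: [0.779, 0.627, 0.01, 0.007]
contact_force: [-1.2, -0.0, 0.1]
opening: 0.003
```

```bash
python3 st.py
```

```text
t 3.25 XY' [484.6  91.3] z 26.9 F' [-1.1 -0.3] 0.1 op 0.003
toolx ang rel corner y 0.0026 tilt zaxis [ 0.0246  0.0015 -0.9997]
```

```bash
python3 -c "
from plant import r
s=r.get_state();print(s['q'].round(3),s['qd'].round(3),s['joint_torque'].round(1))"
```

```text
[-0.028  0.903 -0.054  2.119  0.417  0.105  0.879] [ 0.004 -0.011 -0.002  0.     0.001  0.002  0.   ] [ -0.1 -48.5   0.8  -2.4   0.   -0.   -0. ]
```

Emit:
play_rows(
  increments=[
    [0, 0, -10, 0, 0, 0, 0],
    [0, 0, 0, 0, 0, 0, 0],
    [0, 0, 0, 0, 0, 0, 0],
    [0, 0, 0, 0, 0, 0, 0],
    [0, 0, 0, 0, 0, 0, 0],
    [0, 0, 0, 0, 0, 0, 0],
    [0, 0, 0, 0, 0, 0, 0],
    [0, 0, 0, 0, 0, 0, 0],
  ],
)

```text
clock: 4.25
tool_pos: [0.4827, -0.0139, 0.0271]
eef_rot: [0.779, 0.627, 0.01, 0.007]
contact_force: [-0.0, -0.4, 0.5]
opening: 0.007
```

```bash
python3 st.py; python3 -c "
from plant import r
s=r.get_state();print(s['q'].round(3),s['qd'].round(3),s['joint_torque'].round(1))"
```

```text
t 4.25 XY' [474.2  91.2] z 27.1 F' [ 0.  -0.4] 0.5 op 0.007
toolx ang rel corner y 0.0023 tilt zaxis [ 0.0254  0.0015 -0.9997]
[-0.044  0.9   -0.037  2.151  0.421  0.072  0.868] [ 0.     0.     0.001 -0.001 -0.001 -0.001  0.001] [ -0.  -47.9   1.   -1.8   0.   -0.   -0. ]
```

Emit:
play_rows(
  increments=[
    [0, -6, 0, 9, 0, 0, 0],
    [0, 0, 0, 8, 0, 0, 0],
    [0, 0, 0, 0, 0.012, 0, 0],
    [0, 0, 0, 0, 0.012, 0, 0],
    [0, 0, 0, 0, 0, 0, 0],
    [0, 0, 0, 0, 0, 0, 0],
    [0, 0, 0, 0, 0, 0, 0],
    [0, 0, 0, 0, 0, 0, 0],
  ],
)

```text
clock: 5.25
tool_pos: [0.4824, -0.0213, 0.0098]
eef_rot: [0.78, 0.626, 0.001, -0.004]
contact_force: [-0.4, 0.3, -0.2]
opening: 0.006
```

```bash
python3 st.py
python3 - <<'E'
from plant import r
import cv2
s=r.get_state();print(s['q'].round(3))
a=r.snapshot("scene")[:,:,::-1][120:330,200:480]; cv2.imwrite('pics/scene2.png',cv2.resize(a,None,fx=2.8,fy=2.8))
E
```

```text
t 5.25 XY' [475.6  83.8] z 9.8 F' [-0.4  0.2] -0.2 op 0.006
toolx ang rel corner y 0.0012 tilt zaxis [-0.0029  0.0069 -1.    ]
[ 1.000e-03  9.370e-01 -7.900e-02  2.122e+00  5.770e-01  1.030e-01
  7.340e-01]
```

View pics/scene2.png

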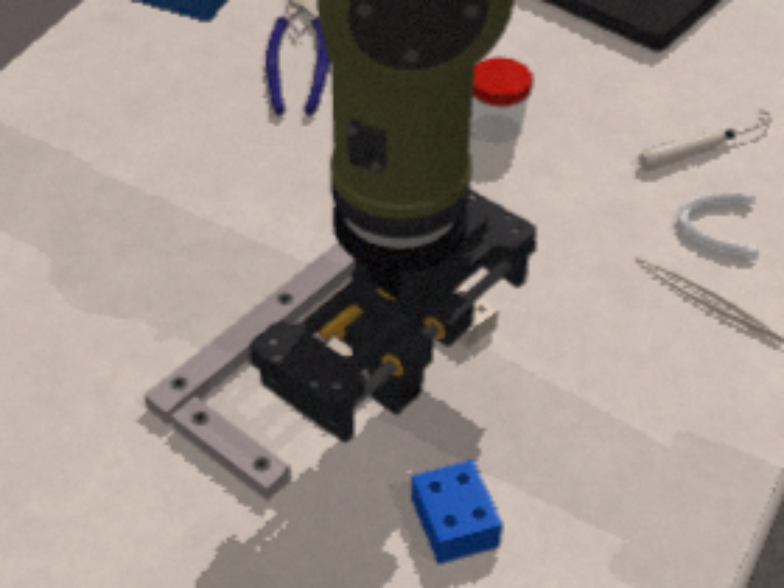

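Emit:
play_rows(
  increments=[
    [0, 0, 5, 0, 0, 0, 0],
    [0, 0, 5, 0, 0, 0, 0],
    [0, 0, 5, 0, 0, 0, 0],
    [0, 0, 5, 0, 0, 0, 0],
    [0, 0, 5, 0, 0, 0, 0],
    [0, 0, 5, 0, 0, 0, 0],
    [0, 0, 5, 0, 0, 0, 0],
    [0, 0, 0, 0, 0, 0, 0],
  ],
)

```text
clock: 6.3
tool_pos: [0.5083, -0.0287, 0.0094]
eef_rot: [0.779, 0.627, -0.007, -0.009]
contact_force: [-0.3, 0.2, 0.1]
opening: 0.003
```

```bash
python3 st.py
python3 - <<'E'
from plant import r
import cv2
a=r.snapshot("top")[:,:,::-1][170:300,230:400]; cv2.imwrite('pics/top3.png',cv2.resize(a,None,fx=4.5,fy=4.5))
E
```

```text
t 6.3 XY' [502.4  82.3] z 9.4 F' [-0.3  0.1] 0.1 op 0.003
toolx ang rel corner y 0.0037 tilt zaxis [-0.0219  0.0056 -0.9997]
```

View pics/top3.png

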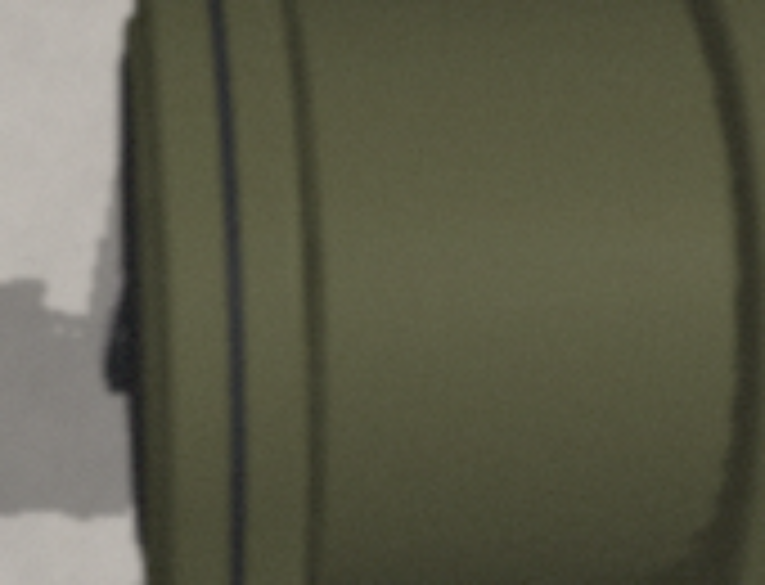

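Emit:
play_rows(
  increments=[
    [0, 0, 3, 0, -0.01, 0, 0],
    [0, 0, 4, 0, -0.01, 0, 0],
    [0, 0, 4, 0, 0, 0, 0],
    [0, 0, 4, 0, 0, 0, 0],
    [0, 0, 4, 0, 0, 0, 0],
    [0, 0, 0, 0, 0, 0, 0],
    [0, 0, 0, 0, 0, 0, 0],
    [0, 0, 0, 0, 0, 0, 0],
  ],
)

```text
clock: 7.35
tool_pos: [0.5205, -0.032, 0.009]
eef_rot: [0.778, 0.628, -0.005, -0.004]
contact_force: [-3.2, 0.6, 2.9]
opening: 0.008
```

```bash
python3 st.py
python3 - <<'E'
from plant import r
import cv2
a=r.snapshot("wrist")[:,:,::-1]; cv2.imwrite('pics/wrist4.png',a)
E
```

```text
t 7.35 XY' [515.   81.6] z 9.0 F' [-3.2 -0.1] 2.9 op 0.008
toolx ang rel corner y 0.0068 tilt zaxis [-0.0126 -0.0012 -0.9999]
```

View pics/wrist4.png

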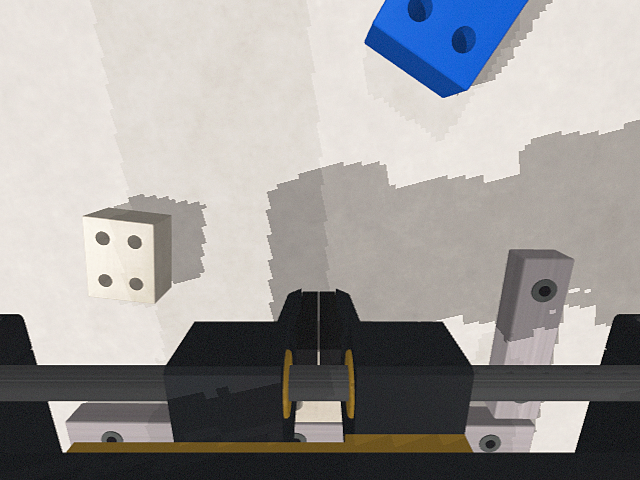

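Emit:
play_rows(
  increments=[
    [0, 0, 3, 0, -0.006, 0, 0.003],
    [0, 0, 3, 0, -0.005, 0, 0.003],
    [0, 0, 3, 0, 0, 0, 0],
    [0, 0, 3, 0, 0, 0, 0],
    [0, 0, 2, 0, 0, 0, 0],
    [0, 0, 2, 0, 0, 0, 0],
    [0, 0, 0, 0, 0, 0, 0],
    [0, 0, 0, 0, 0, 0, 0],
  ],
)

```text
clock: 8.4
tool_pos: [0.5306, -0.0347, 0.0089]
eef_rot: [0.779, 0.626, -0.006, -0.002]
contact_force: [-3.8, 1.4, 3.2]
opening: 0.002
```

```bash
python3 st.py
```

```text
t 8.4 XY' [525.5  81.2] z 8.9 F' [-4.   0.5] 3.2 op 0.002
toolx ang rel corner y 0.0019 tilt zaxis [-0.0119 -0.0046 -0.9999]
```

Emit:
play_rows(
  increments=[
    [0, 0, 2, 0, -0.005, 0, 0],
    [0, 0, 2, 0, 0, 0, 0],
    [0, 0, 2, 0, 0, 0, 0],
    [0, 0, 2, 0, 0, 0, 0],
    [0, 0, 0, 0, 0, 0, 0],
    [0, 0, 0, 0, 0, 0, 0],
    [0, 0, 0, 0, 0, 0, 0],
    [0, 0, 0, 0, 0, 0, 0],
  ],
)

```text
clock: 9.4
tool_pos: [0.5315, -0.035, 0.0087]
eef_rot: [0.779, 0.627, -0.009, -0.004]
contact_force: [-4.2, 1.4, 3.9]
opening: 0.003
```

```bash
python3 st.py
```

```text
t 9.4 XY' [526.5  81.1] z 8.7 F' [-4.4  0.4] 3.9 op 0.003
toolx ang rel corner y 0.0038 tilt zaxis [-0.0193 -0.0063 -0.9998]
```

Emit:
play_rows(
  increments=[
    [0, 0, 5, 0, -0.01, 0, 0],
    [0, 0, 5, 0, 0, 0, 0],
    [0, 0, 5, 0, 0, 0, 0],
    [0, 0, 0, 0, 0, 0, 0],
    [0, 0, 0, 0, 0, 0, 0],
    [0, 0, 0, 0, 0, 0, 0],
    [0, 0, 0, 0, 0, 0, 0],
    [0, 0, 0, 0, 0, 0, 0],
  ],
)

```text
clock: 10.4
tool_pos: [0.5312, -0.0352, 0.0081]
eef_rot: [0.778, 0.629, -0.017, -0.008]
contact_force: [-3.7, 1.2, 2.6]
opening: 0.004
```

```bash
python3 st.py
```

```text
t 10.4 XY' [526.2  80.9] z 8.1 F' [-3.9  0.4] 2.6 op 0.004
toolx ang rel corner y 0.0079 tilt zaxis [-0.0368 -0.0089 -0.9993]
```

Emit:
play_rows(
  increments=[
    [0, 0, -8, 0, 0, 0, 0],
    [0, 0, -8, -20, -0.012, 0.005, 0.004],
    [0, 0, 0, -25, -0.012, 0.005, 0.004],
    [0, -25, 15, -10, -0.012, 0, 0],
    [0, -26, 30, 0, 0, 0, 0],
    [0, 0, 0, 0, 0, 0, 0],
    [0, 0, 0, 0, 0, 0, 0],
    [0, 0, 0, 0, 0, 0, 0],
  ],
)

```text
clock: 11.4
tool_pos: [0.5584, -0.0918, 0.0666]
eef_rot: [0.78, 0.626, 0.007, 0.009]
contact_force: [0.3, -0.8, 0.4]
opening: 0.003
```

```bash
python3 st.py
python3 - <<'E'
from plant import r
import cv2
a=r.snapshot("wrist")[:,:,::-1]; cv2.imwrite('pics/wrist5.png',a)
a=r.snapshot("scene")[:,:,::-1][120:330,200:480]; cv2.imwrite('pics/scene5.png',cv2.resize(a,None,fx=2.8,fy=2.8))
E
```

```text
t 11.4 XY' [565.   31.6] z 66.6 F' [ 0.5 -0.7] 0.4 op 0.003
toolx ang rel corner y 0.0009 tilt zaxis [ 0.0215 -0.006  -0.9998]
```

View pics/wrist5.png

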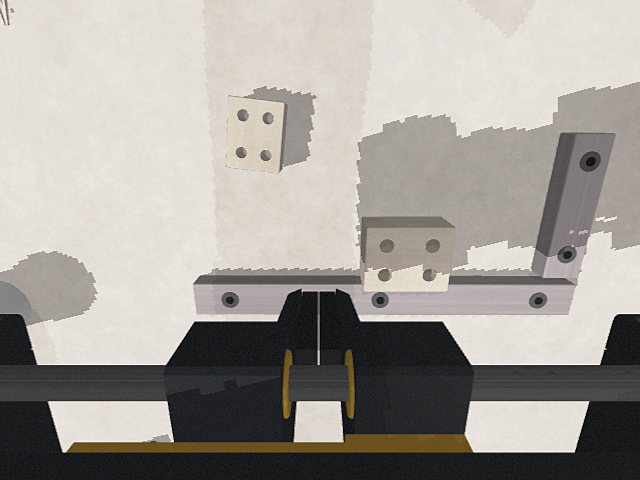

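View pics/scene5.png

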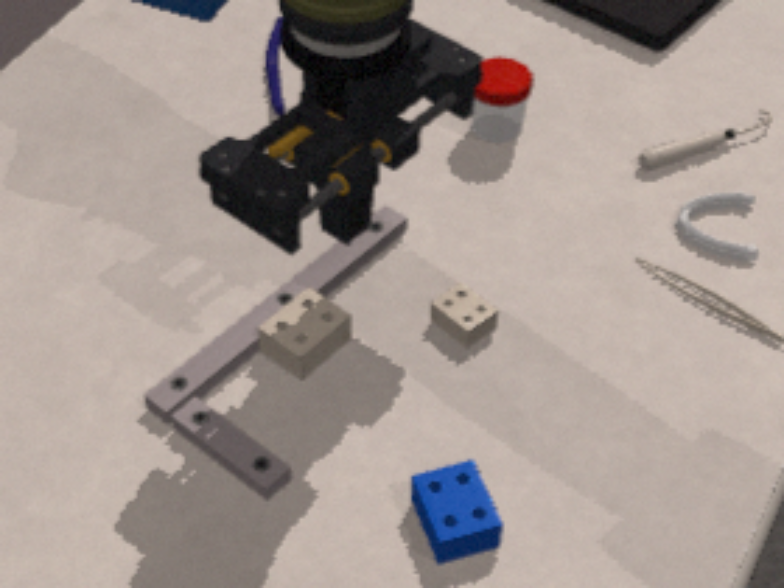

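Run:
```python
from plant import r
from h import *
f=-.2187
R=np.array([[np.cos(f),-np.sin(f)],[np.sin(f),np.cos(f)]])
c=r.get_calibration('wrist')
for n,u,v,z in[('blk L',361,228,.025),('blk R',455,228,.025),('bot',361,217,0),('far L',361,290,.025),('far R',449,291,.025),('strip bot',540,275,.014),('strip',194,284,.014),('short near',557,134,.014),('short far',535,258,.014)]: print(n,(w(c,u,v,z)@R*1e3).round(1))
```

```text
blk L [536.2  53.8]
blk R [536.  105.8]
bot [536.3  56.6]
far L [574.2  55.3]
far R [574.7 107.2]
strip bot [569.1 166.3]
strip [575.8 -47. ]
short near [486.6 158.2]
short far [558.  160.9]
```

Emit:
play_rows(
  increments=[
    [0, -5, -9, 0, 0.01, 0, 0],
    [0, 0, 0, 0, 0.01, 0.004, 0],
    [0, 0, 0, 10, 0, 0, 0],
    [0, 0, 0, 10, 0, 0, 0],
    [0, 0, 0, 10, 0, 0, 0],
    [0, 0, 0, 0, 0, 0, 0],
    [0, 0, 0, 0, 0, 0, 0],
    [0, 0, 0, 0, 0, 0, 0],
  ],
)

```text
clock: 12.5
tool_pos: [0.547, -0.0931, 0.0334]
eef_rot: [0.779, 0.627, 0.001, -0.002]
contact_force: [-0.1, 0.3, -0.0]
opening: 0.005
```

```bash
python3 st.py
```

```text
t 12.5 XY' [554.2  27.8] z 33.4 F' [-0.1  0.2] -0.0 op 0.005
toolx ang rel corner y 0.0036 tilt zaxis [-6.0e-04  3.6e-03 -1.0e+00]
```

Emit:
play_rows(
  increments=[
    [0, 0, 0, 10, 0, 0, 0.003],
    [0, 0, 0, 10, 0, 0, 0],
    [0, 0, 0, 3, 0, 0, 0],
    [0, 0, 0, 0, 0, 0, 0],
    [0, 3, 0, 0, 0, 0, 0],
    [0, 4, 0, 0, 0, 0, 0],
    [0, 4, 0, 0, 0, 0, 0],
    [0, 0, 0, 0, 0, 0, 0],
  ],
)

```text
clock: 13.5
tool_pos: [0.5502, -0.081, 0.0094]
eef_rot: [0.78, 0.626, 0.002, -0.001]
contact_force: [0.2, -0.4, 0.2]
opening: 0.006
```

```bash
python3 st.py
```

```text
t 13.5 XY' [554.7  40.3] z 9.4 F' [ 0.3 -0.3] 0.2 op 0.006
toolx ang rel corner y 0.0008 tilt zaxis [ 0.001   0.0041 -1.    ]
```

Emit:
play_rows(
  increments=[
    [0, 5, 0, 0, 0, 0, 0],
    [0, 5, 0, 0, 0, 0, 0],
    [0, 5, 0, 0, 0, 0, 0],
    [0, 5, 0, 0, 0, 0, 0],
    [0, 5, 0, 0, 0, 0, 0],
    [0, 5, 0, 0, 0, 0, 0],
    [0, 5, 0, 0, 0, 0, 0],
    [0, 0, 0, 0, 0, 0, 0],
  ],
)

```text
clock: 14.5
tool_pos: [0.5573, -0.0473, 0.0095]
eef_rot: [0.78, 0.625, -0.0, -0.0]
contact_force: [0.0, -1.3, 0.3]
opening: 0.006
```

```bash
python3 st.py
```

```text
t 14.5 XY' [554.3  74.8] z 9.5 F' [ 0.3 -1.3] 0.3 op 0.006
toolx ang rel corner y -0.0011 tilt zaxis [-1.2e-03  2.0e-04 -1.0e+00]
```

Emit:
play_rows(
  increments=[
    [0, 4, 0, 0, 0, 0, 0],
    [0, 4, 0, 0, 0, 0, 0],
    [0, 4, 0, 0, 0, 0, 0],
    [0, 4, 0, 0, 0, 0, 0],
    [0, 3, 0, 0, 0, 0, 0],
    [0, 3, 0, 0, 0, 0, 0],
    [0, 3, 0, 0, 0, 0, 0],
    [0, 0, 0, 0, 0, 0, 0],
  ],
)

```text
clock: 15.5
tool_pos: [0.5628, -0.022, 0.0095]
eef_rot: [0.781, 0.625, -0.001, -0.0]
contact_force: [-0.3, -1.1, 0.2]
opening: 0.003
```

```bash
python3 st.py
```

```text
t 15.5 XY' [554.2 100.7] z 9.5 F' [-0.1 -1.1] 0.2 op 0.003
toolx ang rel corner y -0.0019 tilt zaxis [-1.9e-03 -9.0e-04 -1.0e+00]
```

Emit:
play_rows(
  increments=[
    [0, 2, 0, 0, 0, 0, 0],
    [0, 2, 0, 0, 0, 0, 0],
    [0, 2, 0, 0, 0, 0, 0],
    [0, 2, 0, 0, 0, 0, 0],
    [0, 2, 0, 0, 0, 0, 0],
    [0, 2, 0, 0, 0, 0, 0],
    [0, 0, 0, 0, 0, 0, 0],
    [0, 0, 0, 0, 0, 0, 0],
  ],
)

```text
clock: 16.5
tool_pos: [0.5638, -0.0172, 0.0097]
eef_rot: [0.782, 0.623, -0.006, 0.002]
contact_force: [-0.7, -3.1, 1.1]
opening: 0.002
```

```bash
python3 st.py
```

```text
t 16.5 XY' [554.1 105.5] z 9.7 F' [-0.  -3.1] 1.1 op 0.002
toolx ang rel corner y -0.0074 tilt zaxis [-0.0064 -0.0113 -0.9999]
```

Contact, seemingly with the stop; one firmer nudge to confirm.

Emit:
play_rows(
  increments=[
    [0, 5, 0, 0, 0, 0, 0],
    [0, 5, 0, 0, 0, 0, 0],
    [0, 0, 0, 0, 0, 0, 0],
    [0, 0, 0, 0, 0, 0, 0],
    [0, -6, 0, 0, 0, 0, 0],
    [0, -8, 0, 0, 0, 0, -0.006],
    [0, 0, 0, -25, 0, 0.01, 0],
    [0, 0, 0, -25, 0, 0, 0],
  ],
)

```text
clock: 17.5
tool_pos: [0.5605, -0.0265, 0.0594]
eef_rot: [0.781, 0.624, -0.007, -0.0]
contact_force: [0.6, -0.8, -1.2]
opening: 0.003
```

```bash
python3 st.py
python3 - <<'E'
from plant import r
import cv2
a=r.snapshot("wrist")[:,:,::-1]; cv2.imwrite('pics/wrist6.png',a)
a=r.snapshot("scene")[:,:,::-1][120:330,200:480]; cv2.imwrite('pics/scene6.png',cv2.resize(a,None,fx=2.8,fy=2.8,interpolation=cv2.INTER_CUBIC))
E
```

```text
t 17.5 XY' [552.9  95.7] z 59.4 F' [ 0.7 -0.6] -1.2 op 0.003
toolx ang rel corner y -0.0032 tilt zaxis [-0.0112 -0.0089 -0.9999]
```

View pics/wrist6.png

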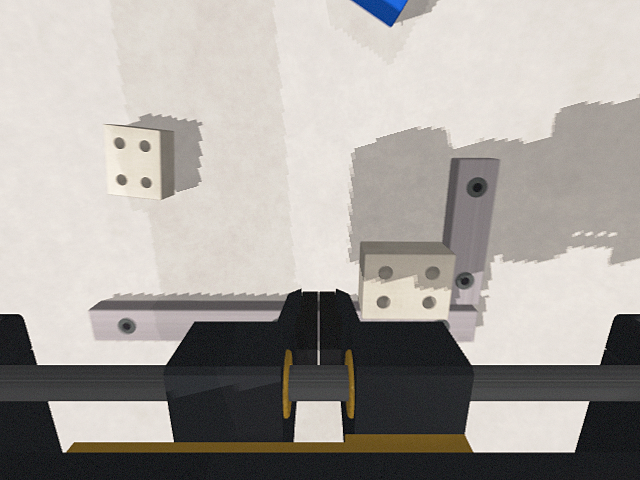

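View pics/scene6.png

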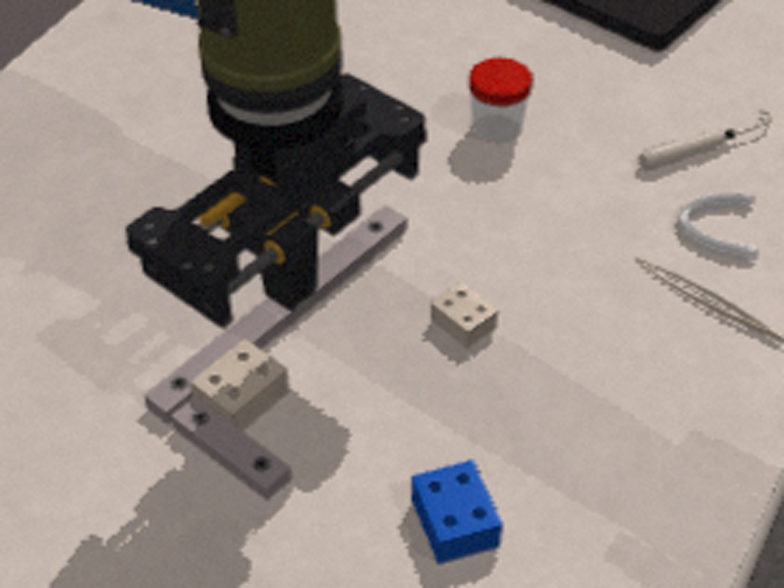

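Emit:
play_rows(
  increments=[
    [0, 0, -20, 0, -0.006, 0.005, 0],
    [0, 0, -20, 0, -0.006, 0.005, 0],
    [0, 15, -14, 0, 0, 0, 0],
    [0, 16, 0, 0, 0, 0, 0],
    [0, 14, 0, 0, 0, 0, 0],
    [0, 0, 0, 0, 0, 0, 0],
    [0, 0, 0, 10, 0, 0, 0],
    [0, 0, 0, 0, 0, 0, 0],
  ],
)

```text
clock: 18.6
tool_pos: [0.5207, 0.0319, 0.0473]
eef_rot: [0.781, 0.624, 0.005, 0.002]
contact_force: [0.1, -0.2, 0.2]
opening: 0.005
```

```bash
python3 st.py; python3 -c "
from plant import r
print(r.get_state()['q'].round(2))"
```

```text
t 18.6 XY' [501.4 144.1] z 47.3 F' [ 0.2 -0.2] 0.2 op 0.005
toolx ang rel corner y -0.0038 tilt zaxis [ 0.0099  0.0022 -0.9999]
[-0.04  0.88 -0.18  2.02  0.52  0.28  0.69]
```

Emit:
play_rows(
  increments=[
    [0, -1, 0, 12, 0.008, 0, -0.003],
    [0, 0, 0, 12, 0, 0, 0],
    [0, 0, 0, 12, 0, 0, 0],
    [0, 0, 0, 0, 0, 0, 0],
    [0, 0, 5, 0, 0, 0, 0],
    [0, 0, 5, 0, 0, 0, 0],
    [0, 0, 0, 0, 0, 0, 0],
    [0, 0, 0, 0, 0, 0, 0],
  ],
)

```text
clock: 19.6
tool_pos: [0.5314, 0.0272, 0.0087]
eef_rot: [0.781, 0.625, 0.002, -0.001]
contact_force: [-0.5, -0.3, 0.6]
opening: 0.006
```

```bash
python3 st.py
```

```text
t 19.6 XY' [512.8 141.9] z 8.7 F' [-0.5 -0.4] 0.6 op 0.006
toolx ang rel corner y -0.0027 tilt zaxis [ 0.0017  0.0033 -1.    ]
```

Emit:
play_rows(
  increments=[
    [0, 0, 4, 0, 0, 0, -0.003],
    [0, 0, 4, 0, 0, 0, 0],
    [0, 0, 3, 0, 0, 0, 0],
    [0, 0, 3, 0, 0, 0, 0],
    [0, 0, 3, 0, 0, 0, 0],
    [0, 0, 3, 0, 0, 0, 0],
    [0, 0, 3, 0, 0, 0, 0],
    [0, 0, 0, 0, 0, 0, 0],
  ],
)

```text
clock: 20.6
tool_pos: [0.5444, 0.0241, 0.0084]
eef_rot: [0.779, 0.627, -0.006, -0.007]
contact_force: [0.4, 0.1, 0.0]
opening: 0.004
```

```bash
python3 st.py
```

```text
t 20.6 XY' [526.2 141.6] z 8.4 F' [0.4 0.2] 0.0 op 0.004
toolx ang rel corner y 0.0042 tilt zaxis [-0.0174  0.0029 -0.9998]
```

Emit:
play_rows(
  increments=[
    [0, 0, 4, 0, -0.008, 0, 0.003],
    [0, 0, 4, 0, -0.006, 0, 0],
    [0, 0, 4, 0, 0, 0, 0],
    [0, 0, 4, 0, 0, 0, 0],
    [0, 0, 4, 0, 0, 0, 0],
    [0, 0, 0, 0, 0, 0, 0],
    [0, 0, 0, 0, 0, 0, 0],
    [0, 0, 0, 0, 0, 0, 0],
  ],
)

```text
clock: 21.6
tool_pos: [0.5443, 0.0238, 0.0075]
eef_rot: [0.778, 0.628, -0.016, -0.012]
contact_force: [-2.3, 0.4, 1.9]
opening: 0.008
```

```bash
python3 st.py
```

```text
t 21.6 XY' [526.2 141.3] z 7.5 F' [-2.3 -0.1] 1.9 op 0.008
toolx ang rel corner y 0.0074 tilt zaxis [-0.0393 -0.0019 -0.9992]
```

Emit:
play_rows(
  increments=[
    [0, 0, -8, 0, 0, 0, 0],
    [0, 0, -10, 0, 0, 0, 0],
    [0, 0, 0, -30, -0.02, 0, 0],
    [0, 0, 0, -45, -0.015, 0, 0],
    [0, 0, -10, -50, 0, 0, 0],
    [0, 10, -10, -40, 0, 0, 0],
    [0, 40, -15, 0, 0, 0, 0],
    [0, 50, -20, 0, 0, 0, 0],
  ],
)

```text
clock: 22.6
tool_pos: [0.4953, 0.1352, 0.1768]
eef_rot: [0.781, 0.624, -0.003, 0.006]
contact_force: [0.3, 0.3, 0.5]
opening: 0.006
```

Emit:
play_rows(
  increments=[
    [0, 50, -20, 0, 0, 0, 0],
    [0, 50, -20, 0, 0, 0, 0],
    [0, 50, -20, 0, 0, 0, 0],
    [0, 50, -20, 0, 0, 0, 0],
    [0, 50, -20, 0, 0, 0, 0],
    [0, 30, -15, 0, 0, 0, 0],
    [0, 0, 0, 0, 0, 0, 0],
    [0, 0, 0, 0, 0, 0, 0],
  ],
)

```text
clock: 23.6
tool_pos: [0.4383, 0.4454, 0.1717]
eef_rot: [0.779, 0.627, -0.001, 0.007]
contact_force: [0.3, -0.4, 0.2]
opening: 0.003
```

```bash
python3 st.py
python3 - <<'E'
from plant import r
import cv2
a=r.snapshot("top")[:,:,::-1]; cv2.imwrite('pics/top7f.png',a); a=a[180:300,240:400]; cv2.imwrite('pics/top7.png',cv2.resize(a,None,fx=5,fy=5,interpolation=cv2.INTER_CUBIC))
a=r.snapshot("scene")[:,:,::-1]; cv2.imwrite('pics/scene7f.png',a);a=a[185:305,240:400]; cv2.imwrite('pics/scene7.png',cv2.resize(a,None,fx=5,fy=5,interpolation=cv2.INTER_CUBIC))
E
```

```text
t 23.6 XY' [331.3 529.9] z 171.7 F' [ 0.4 -0.3] 0.2 op 0.003
toolx ang rel corner y 0.0025 tilt zaxis [ 0.0072 -0.0131 -0.9999]
```

View pics/top7.png

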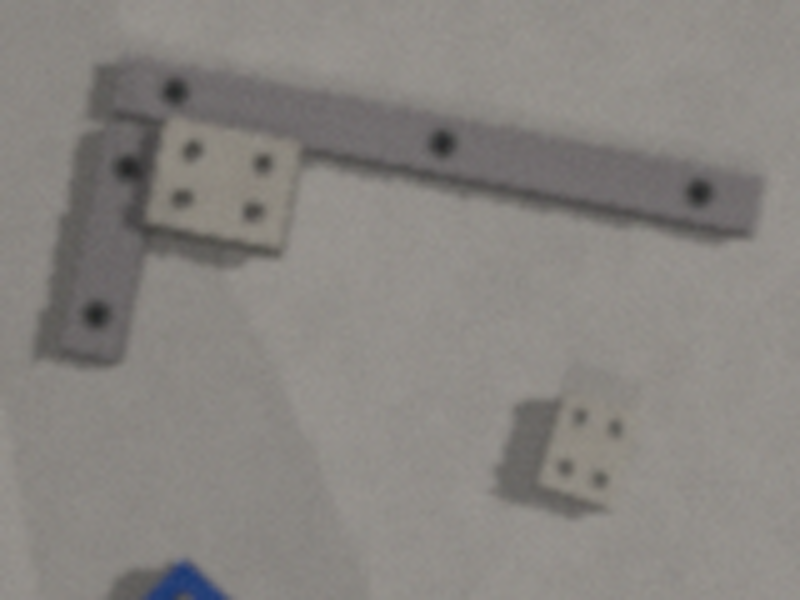

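View pics/scene7.png

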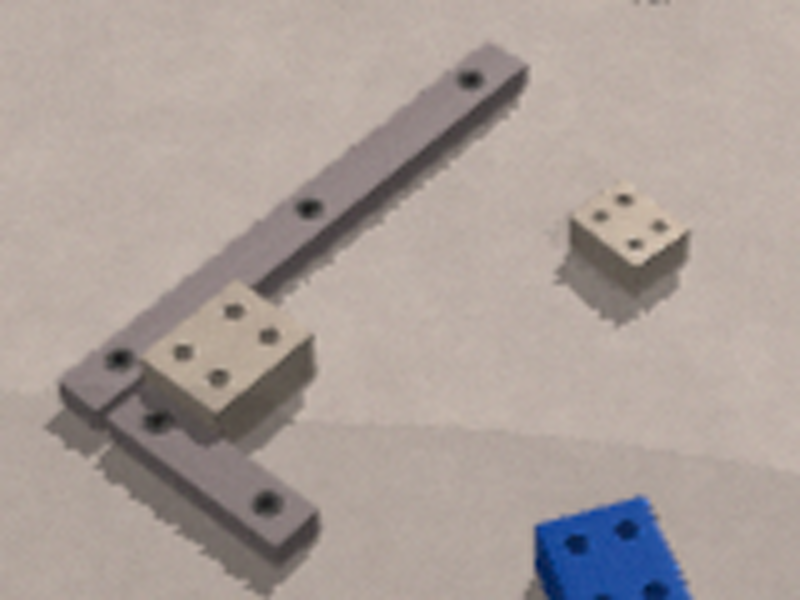

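View pics/top7f.png

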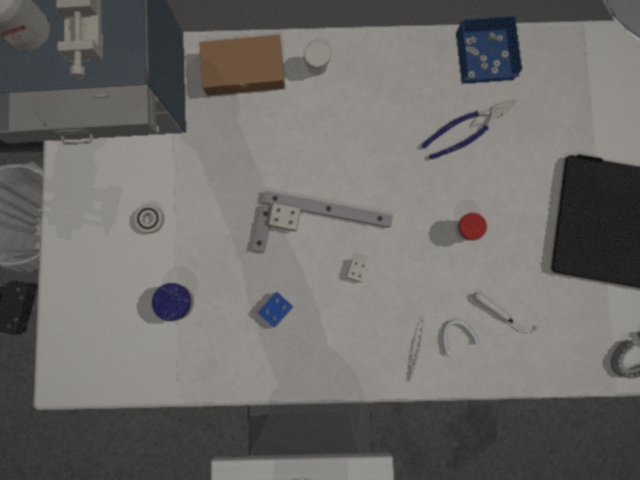

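```bash
cat > chk.py <<'E'
from fit import *
print('----')
f=-.2195;R=np.array([[np.cos(f),-np.sin(f)],[np.sin(f),np.cos(f)]])
for c,H,o,scr in [(ct,[(192,151),(263,163),(181,199),(254,212)],180,[(175,91),(699,192),(127,167),(96,315)]),(cs,[(183,352),(234,311),(218,377),(269,336)],185,[(119,358),(470,79),(157,421),(267,503)])]:
    W=np.array([w(c,*q,.025) for q in px(H,o)])@R*1e3; S=np.array([w(c,*q,.014) for q in px(scr,o)])@R*1e3
    X0=S[:2,0].mean()-11;Y0=S[2:,1].mean()-11
    print('block rel corner',W.mean(0)-[X0,Y0]); d=(W[1]+W[3]-W[0]-W[2]); e=(W[0]+W[1]-W[2]-W[3]); print('hdg',d[0]/-d[1]*-1*-1,e,'screwline',np.arctan2(S[0,0]-S[1,0],S[0,1]-S[1,1]))
E
python3 chk.py|sed '1,/----/d'
```

```text
block rel corner [-20.06540026 -25.29136042]
hdg 0.0192611304697375 [3.61183207e+01 6.17557214e-03] screwline 0.0003723139650319516
block rel corner [-20.65982993 -24.55604938]
hdg -0.008848929016342696 [35.63336903  0.09306588] screwline 0.0012998958290209267
```

```bash
python3 -c "
from plant import r
print(r.finish_job())"; python3 st.py
```

```text
the job is handed in; nothing more can be done
None
the job is handed in; nothing more can be done
```

The setting block is in the locating corner, and I handed the job in at about 23.7 s of the 64 s allowed. I pushed it with the shut fingers only: first against the long strip, then along it to the short strip, then once more against the long strip.

**Position:** measured from its hole pattern, the block centre is at (-20.1, -25.3) mm from the inner corner in the top camera and (-20.7, -24.6) mm in the scene camera. Home is (-20, -25) mm.

**Flushness:** in the last long-strip push the fingertips stopped at 526.2 mm, the same distance as when the block first met that strip, and further push commands moved them no further. The short-strip push also seemed to stop, but I took no reading after its firmer nudge.

**Squareness:** the two views disagree slightly on heading, at about +0.02 and -0.01 rad. That is within the error of picking the hole centres by eye, and the flush pushes are the stronger evidence.

**Everything else:** by eye in the last top image, the ring, tub and red-capped pot, as well as the small and blue blocks, are where they started. The gripper finished well clear, about 17 cm above the bench and 0.5 m from the block. The highest contact force I read was about 6 N, taken at the end of each call.

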